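# Latch the instrument case

## Robot

A 6-joint arm with a two-finger parallel gripper is mounted at the origin on the work surface. World frame = base frame: x ahead of the robot, y to its left, z up, the work surface at z = 0. Lengths are in m, angles in degrees, forces in N, time in s.
With the tool pointing down it reaches from about 0.2 to 0.875 m from the base axis. Payload 3.4 kg.
Tool frame: the origin (TCP) lies on the centre line of the jaws, within the pads' length; the fingertips stand 25 mm ahead of it and the grasp point (between the pads) lies 6 mm ahead of it (r.finger_overhang is the distance from the TCP to the fingertips, in m); z points along the fingers, y is the line along which they close (so a half turn about z gives the same grasp; the last joint's range is limited). The gripper opens to 94 mm and grips with 3 to 60 N. Pads are 16 mm wide; open, the fingers measure 119 mm over their backs; the gripper's body (75 mm by 177 mm) begins 78 mm behind the grasp point.
Start: joints at [-6.933, 15.808, 86.224, -0, 77.962, -6.933], TCP at [0.575, -0, 0.23] pointing down, gripper open.
Joint ranges: [-165.64, 165.64], [-43.16, 119.46], [12.63, 154.43], [-67.54, 247.53], [6.08, 155.33], [-154.97, 154.97]. Speed limits (degrees/s): [147.25, 147.25, 180, 180, 180, 180].

## Interface

Orientations are given as a 3x3 rotation matrix whose columns are the frame's x, y, z axes.
In Python, from cell import r gives the robot as it stands.
- The arm moves only by the tool play_rows, never from a script. Its argument "targets" is a list of rows, each an object of numbers: "x", "y", "z": the shift along the tool's x, y, z in units of 0.25 m (1.0 is 0.25 m); "roll": the turn about the tool's z in units of pi/2 rad (1.0 is pi/2 rad); "claw": the opening, from -1 (shut) to 1 (fully open), so that 0 is half open. In form: [{"x": .., "y": .., "z": .., "roll": .., "claw": ..}, ...]. A call has 1 to 8 rows; each row is the pose to reach, as a shift and turn from the pose commanded when the call began, along the tool's axes at that moment; what a row does not reach only later rows make up. A row lasts 1/12 s, in which the tool goes at most 41.7 mm and 7.16 degrees, less where a joint would pass 70% of its speed; a pose out of reach is approached as far as the arm can. A call with a number of a shift or a turn outside -1 to 1 is refused whole. A call with a gripper value outside its range is refused whole. The fingers move at their own pace and stop on an object; "force" is the grip in N (left out, the last holds). Time passes only in rows, so rows that repeat a pose let the fingers close. It gives the time, the measured TCP pose, the force, the opening and the grip force at its end, in the units of the state.
- r.sense(): the state, without advancing time (a new reading comes with each control period).
- r.grab_frame(name): name is "scene" or "side" or "wrist"; returns a dict with "frame" (420x560x3 uint8, red, green, blue), "camera_matrix" (3x3 intrinsics, pixels), "k1" (the pictures are not rectified: a ray, as slopes to the right and down, at radius r is drawn at 1 + k1 r^2 times it, then the intrinsics apply), "T" (4x4, takes a point from camera to world coordinates); the wrist camera has in their place "tool_from_camera" (4x4, takes a point from camera to tool coordinates, whose origin is the TCP and whose axes are the flange's). Camera axes: x right, y down, z forward; pixel columns grow to the right and rows downward; lengths in m; the calibration is good to about 2 mm. A picture is of the moment at which its call begins: read the wrist's pose just before it. There is no depth.
- r.finish_job(): hands the job in; it is judged then, once.
The state is a dict: "t": time; "joints": joint angles; "qd": joint speeds; "joint_torque": joint torques, N m; "ee_pos": TCP position; "tcp_rot": TCP orientation; "wrist_force": force on the tool from outside, world axes, zero at the start; "moment": the same for the moment, N m; "gripper_width": finger opening in m; "gripper_force": force on a finger pad.
Only numpy, scipy, OpenCV 4.12 (cv2) and the standard library are available. Lean on these libraries where they do the work, as an engineer would, in place of code of your own. Each camera call takes 0.05 s, during which the arm holds its last target. There are 200 camera calls.

## Task

The optics case stands with its lid ajar. Swing the latch lever fully over towards the lid, press the hook loop down by its tab until its bar clicks in under the nose of the keeper on the lid, then press the lever all the way down onto its bumper so that the lid is pulled tight and stays latched. The case's height on its screw feet is not known exactly, so feel for contact and be gentle: never press on the latch with more than about 20 N, do not bang the case, and leave the loose parts around it where they lie.

Things in the scene. Friction and masses are not known exactly. Their poses are not given: they have to be found in the camera images.
- case: Thin rubber mat fixed to the bench; on it a dark grey hard case stands on its hinge edge, 260 mm wide (y), body half at x -85 to +23 mm, lid half beyond to +80. Origin on the table below the lever's pivot; z up, x from body half to lid half. Latch in the plane y = 0. The case's flat top is 152 to 172 mm above the table: its screw feet differ and this is not measured; find it by touch.
- lever (a joint): Latch lever: steel plate 22 mm wide, 6 mm thick, 62 mm long from its pivot (axis along y, x 0, 14 mm above the case's top). At q it points along (-cos q, 0, sin q): 0 = flat on its bumper (hard stop), 1.57 upright, 1.85 = hard open stop, leaning to the lid. Starts at 0.75 to 1.25. Stiff: 5 N at the tip moves it, 8 to 10 N while it draws the lid; it stays where left, so it must be pressed home.
- bail (a joint): Hook loop's angle b from the lever: 0 = along it, growing to the lid side. Its pin is at (-10 cos(q-0.35), 0, 10 sin(q-0.35)) mm from the lever's pivot (q = lever angle); it points along u = (-cos(q+b), 0, sin(q+b)) and ends in a 6 mm cross bar 52 mm from the pin, 44 mm wide. Friction holds it. Starts at 0.55 to 0.9, turns with the lever; 1.55 to 1.6 hooked, lever fully open (3.1 latched).
- lid (a joint): Opening angle of the lid half about its hinge at the case's lower edge: 0 = touching; starts at 0.04, ajar by 6 mm at the latch, pushed open by the springy seal (6 N per mm at the latch). Latched: about 0.01. It stays drawn only if the loop is hooked and the lever home.
- tab_foot (a point): A point of the mat straight below where the hook's thumb tab lies when hooked, lever at its open stop (case x 66, y 0 mm). The tab, to be pressed down, is a plate 18 mm (along the loop) by 34 mm (y); its upper face stands 14.5 mm off the loop's centre line, its middle 65 mm along u from the pin. It is then tilted 0.2 to 0.3 rad outwards-down, 20 mm above the case's top.
- keeper_foot (a point): A point of the mat straight below the keeper (case x 47, y 0 mm), lid ajar: a steel post 24 mm wide on the lid with a round 6 mm nose on its +x side, 21.5 mm above the case's top. The bar passes beyond (+x of) the nose only with the lever at its open stop and must be forced past it (6 to 15 N on the tab) to click in under it; a steel seat stops it hard 11 mm below the nose's centre.
- lens_ring: Bystander: aluminium ring 38 mm across, 12 mm high, on the table beyond the case's lid side; origin under its centre.
- lens_post_center (a point): Bystander: steel post 25 mm thick, 75 mm tall, standing beside the case; its centre.
- driver: Bystander: screwdriver 160 mm long lying in front of the case.
- stage: Bystander: black translation stage 60 x 60 x 35 mm beside the case; origin under its centre.
- hex_key: Bystander: steel hex key 90 mm long lying in front of the case.
- lens_cap: Bystander: black lens cap 48 mm across, 10 mm high, in front of the case.

How it is judged (in metres and radians):
On the way, in this order (a step that is already met when the one before it is completed fails the run):
1. the loop's bar is hooked in under the keeper's nose while the lever is at its open stop (value of joint lever above 1.7 rad and value of joint bail above 1.53 rad), for 0.2 s.
2. the lever is pressed down home and the lid drawn tight (value of joint lever below 0.03 rad and value of joint lid below 0.02 rad), for 0.2 s.
At the end, for the whole second after the job is handed in: The lever is down on its bumper (within 0.03 rad of its stop), the loop lies hooked towards the keeper (bail angle over 2.9 rad) and the lid is drawn to less than 0.02 rad, at rest (all of step 2 and value of joint bail above 2.9 rad and velocity of joint each of lever, lid below 0.05 rad/s); the robot touches nothing.
It fails at once if the robot presses on the latch (lever or hook loop) with more than 22 N, or bangs the case with more than 60 N (contact force between any of the fingers, the arm and lever above 22 N or contact force between any of the fingers, the arm and case above 60 N).
It fails at once if a bystander is pushed more than 20 mm (distance of any of lens_ring, lens_post_center, stage, driver, hex_key, lens_cap from where it was at the start of the episode above 0.02 m).
It also fails if it takes over 72 s, if anything falls off the work surface, if the arm or the gripper's body presses on something with over 40 N, if the wrist force passes 120 N, or if a joint passes its speed limit or range.

## Working session

There is one attempt and no reset: what is moved stays moved. The work goes in short steps, Python scripts to look and compute and a tool call to move; the robot and the scene stay as the last step left them, time stands still between calls to the robot, and variables do not carry over. Pictures are saved under pics/ and viewed, at most 10 in all, crops included, and the job is handed in when it is done.

Besides the shell and the picture viewer there is one more tool, called after "Call:" in YAML: its name, and indented under it one key for each argument. play_rows: Moves the arm, as the interface text tells. Its arguments: {"type":"object","properties":{"targets":{"type":"array","items":{"type":"object","properties":{"x":{"type":"number"},"y":{"type":"number"},"z":{"type":"number"},"roll":{"type":"number"},"claw":{"type":"number"}}}},"force":{"type":"number"}},"required":["targets"]}

```bash
ls; mkdir -p pics; python3 - <<'E'
from cell import r
import cv2
s=r.sense();print(s['t'],s['ee_pos'],s['tcp_rot'],s['wrist_force'],s['gripper_width'])
for n in("scene","side"):
    f=r.grab_frame(n);cv2.imwrite(f"pics/{n}0.png",f['frame'][:,:,::-1]);print(n,f['camera_matrix'],f['k1'],f['T'])
E
```

```text
pics
0.0 [5.74495964e-01 4.27779469e-05 2.29632401e-01] [[ 6.34554727e-06  9.99998461e-01 -1.75448308e-03]
 [ 9.99999978e-01 -5.97692221e-06  2.10109815e-04]
 [ 2.10099005e-04 -1.75448437e-03 -9.99998439e-01]] [-0.19804577 -0.49210653  0.76720931] 0.0938490116258122
scene [[438.06406879   0.         275.54594509]
 [  0.         438.06406879 209.92986053]
 [  0.           0.           1.        ]] -0.13597530059626606 [[ 0.89858983  0.37984803 -0.21966288  0.78299128]
 [ 0.43855294 -0.76102545  0.47802886 -0.43496689]
 [ 0.01440928 -0.52588567 -0.8504332   1.03719834]
 [ 0.          0.          0.          1.        ]]
side [[497.47091424   0.         282.63817663]
 [  0.         497.47091424 214.50925919]
 [  0.           0.           1.        ]] -0.14947458024620008 [[ 0.69892513 -0.48849848  0.52237238  0.04715155]
 [-0.71496146 -0.4958876   0.49287483 -0.40253711]
 [ 0.01826938 -0.71795872 -0.69584589  0.79983757]
 [ 0.          0.          0.          1.        ]]
```

View pics/scene0.png

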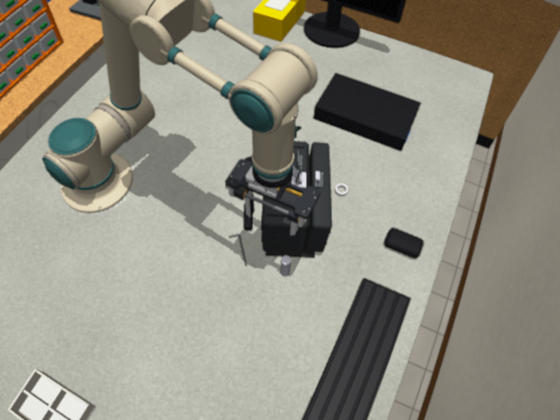

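View pics/side0.png

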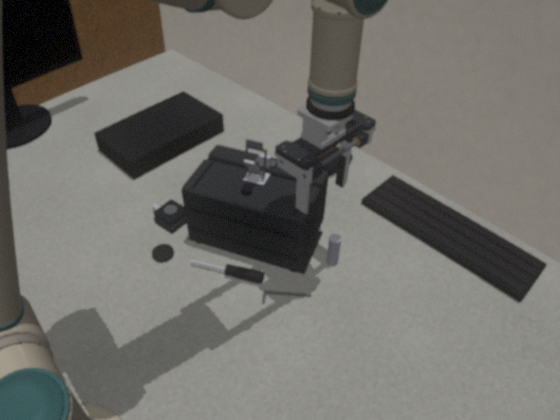

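The scene view shows the case centred near (300,200) with the gripper covering it. In the side view the lever and loop stand at about (257,165), with the case's top at (255,180). I'll enlarge the side view.

```bash
python3 - <<'E'
import cv2
a=cv2.imread('pics/side0.png')[125:275,170:350];cv2.imwrite('pics/side0c.png',cv2.resize(a,None,fx=4,fy=4,interpolation=cv2.INTER_CUBIC))
E
```

```text
(no output)
```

View pics/side0c.png

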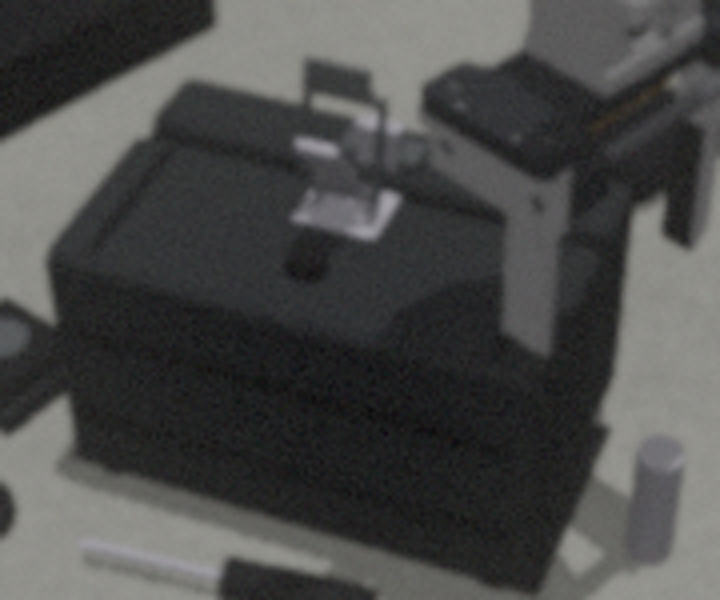

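The crop shows the body's bottom corners at full-picture pixels (190,239) and (304,272), its near top-left corner at (182,190), and the latch plate centred at (257,177). The loop's tab is at (254,144).

```bash
cat > h.py <<'E'
import numpy as np,cv2
CAM={'side':(np.array([[497.47091424,0,282.63817663],[0,497.47091424,214.50925919],[0,0,1]]),-0.14947458,np.array([[0.69892513,-0.48849848,0.52237238,0.04715155],[-0.71496146,-0.4958876,0.49287483,-0.40253711],[0.01826938,-0.71795872,-0.69584589,0.79983757],[0,0,0,1]])),
'scene':(np.array([[438.06406879,0,275.54594509],[0,438.06406879,209.92986053],[0,0,1]]),-0.1359753,np.array([[0.89858983,0.37984803,-0.21966288,0.78299128],[0.43855294,-0.76102545,0.47802886,-0.43496689],[0.01440928,-0.52588567,-0.8504332,1.03719834],[0,0,0,1]]))}
def hit(c,p,z):
    K,k,T=CAM[c];q=cv2.undistortPoints(np.array([[p]],float),K,np.array([k,0,0,0.]))[0,0]
    d=T[:3,:3]@[q[0],q[1],1];o=T[:3,3];return o+d*(z-o[2])/d[2]
def proj(c,P):
    K,k,T=CAM[c];R=T[:3,:3].T
    return cv2.projectPoints(np.array(P,float).reshape(-1,3),cv2.Rodrigues(R)[0],-R@T[:3,3],K,np.array([k,0,0,0.]))[0][:,0]
E
python3 - <<'E'
from h import *
np.set_printoptions(precision=4,suppress=True)
for n,c,p,z in [('bl','side',(190,238.75),.005),('br','side',(303.75,272.5),.005),('tl','side',(182.5,190),.16),('tback','side',(208,160),.16),('plate','side',(256.75,177.5),.163),
 ('p1','side',(242.5,179.5),.163),('p2','side',(263.75,185),.163),('p3','side',(270.5,173.75),.163),('p4','side',(248.75,170.75),.163)]:print(n,hit(c,p,z))
E
```

```text
bl [0.4449 0.2495 0.005 ]
br [0.5523 0.0102 0.005 ]
tl [0.4374 0.2357 0.16  ]
tback [0.5334 0.2743 0.16  ]
plate [0.5642 0.1588 0.163 ]
p1 [0.5398 0.1741 0.163 ]
p2 [0.5583 0.1326 0.163 ]
p3 [0.592 0.148 0.163]
p4 [0.5673 0.1856 0.163 ]
```

Call:
play_rows:
  targets:
    - {"z": -0.17, "claw": -1}
    - {"z": -0.34, "claw": -1, "roll": 0.07}
    - {"z": -0.5, "claw": -1, "roll": 0.15}
    - {"x": 0.1, "y": -0.05, "z": -0.5, "roll": 0.22, "claw": -1}
    - {"x": 0.25, "y": -0.1, "z": -0.5, "roll": 0.3, "claw": -1}
    - {"x": 0.4, "y": -0.2, "z": -0.5, "roll": 0.38, "claw": -1}
    - {"x": 0.54, "y": -0.25, "z": -0.5, "roll": 0.45, "claw": -1}
    - {"x": 0.54, "y": -0.25, "z": -0.5, "roll": 0.52, "claw": -1}
  force: 20

```text
schema error: expected keys x, y, z, roll, claw
```

Call:
play_rows:
  targets:
    - {"roll": 0.07, "claw": -1}
    - {"roll": 0.14, "claw": -1}
    - {"roll": 0.21, "claw": -1}
    - {"roll": 0.21, "claw": -1}
    - {"roll": 0.21, "claw": -1}

```text
schema error: expected keys x, y, z, roll, claw
```

```bash
python3 - <<'E'
from cell import r
import cv2,numpy as np
np.set_printoptions(precision=4,suppress=True)
s=r.sense();print(s['t'],s['ee_pos'],s['tcp_rot'],s['wrist_force'],s['gripper_width'])
R=s['tcp_rot']; 
f=r.grab_frame('wrist');w=f['frame'][:,:,::-1];cv2.imwrite('pics/w1.png',w);print(f['camera_matrix'],f['k1'],f['tool_from_camera'])
np.savez('w1.npz',K=f['camera_matrix'],k=f['k1'],C=f['tool_from_camera'],p=s['ee_pos'],R=R)
g=r.grab_frame('side')['frame'][:,:,::-1];g=cv2.resize(g[130:200,205:305],None,fx=7,fy=7,interpolation=cv2.INTER_CUBIC);cv2.imwrite('pics/s1.png',g)
E
```

```text
0.1 [0.5745 0.     0.2297] [[-0.      1.     -0.0016]
 [ 1.      0.      0.0002]
 [ 0.0002 -0.0016 -1.    ]] [-0.404   0.5143  0.1502] 0.09364221494963994
[[343.9307   0.     276.8237]
 [  0.     343.9307 212.8298]
 [  0.       0.       1.    ]] -0.02243559940516854 [[ 0.0002 -0.9694 -0.2455  0.0717]
 [ 1.      0.0005 -0.001  -0.0002]
 [ 0.0011 -0.2455  0.9694 -0.1548]
 [ 0.      0.      0.      1.    ]]
```

View pics/w1.png

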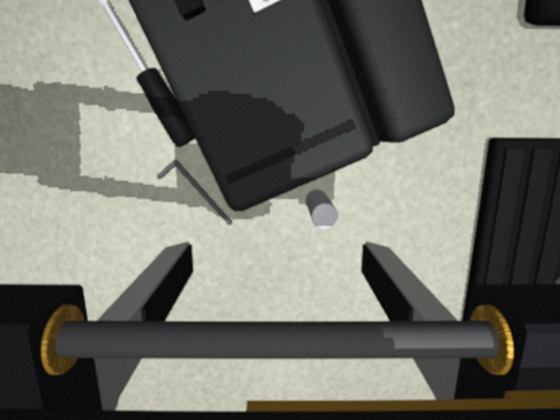

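View pics/s1.png

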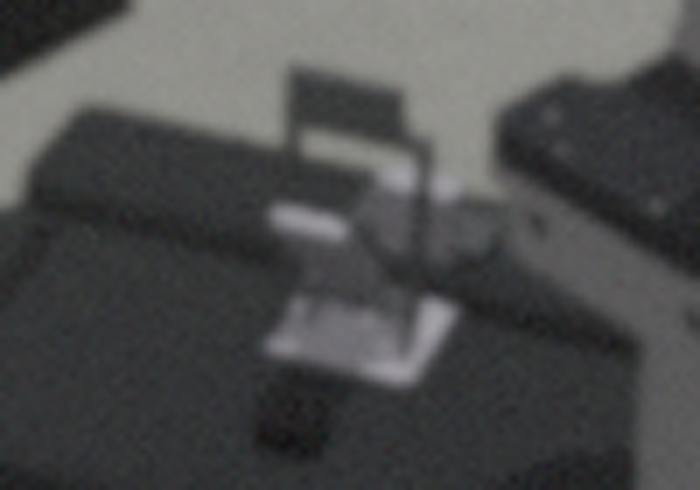

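The moves were refused because every row needs all the keys. The wrist view shows the case's -y end, with body top corners at about (235,208) and (372,150). The side crop shows the lever's tip edge at (307,222), the bumper at (290,420) and the tab at (345,100).

Call:
play_rows:
  targets:
    - {"x": 0, "y": 0, "z": -0.17, "roll": 0, "claw": -1}
    - {"x": 0, "y": 0, "z": -0.34, "claw": -1, "roll": 0.07}
    - {"x": 0, "y": 0, "z": -0.5, "claw": -1, "roll": 0.15}
    - {"x": 0.1, "y": -0.05, "z": -0.5, "roll": 0.22, "claw": -1}
    - {"x": 0.25, "y": -0.1, "z": -0.5, "roll": 0.3, "claw": -1}
    - {"x": 0.4, "y": -0.2, "z": -0.5, "roll": 0.38, "claw": -1}
    - {"x": 0.54, "y": -0.25, "z": -0.5, "roll": 0.45, "claw": -1}
    - {"x": 0.54, "y": -0.25, "z": -0.5, "roll": 0.52, "claw": -1}
  force: 20

```text
t: 0.87
ee_pos: [0.5095, 0.1399, 0.356]
tcp_rot: [[0.729, 0.684, -0.001], [0.684, -0.729, 0.004], [0.002, -0.004, -1.0]]
wrist_force: [0.5, -1.1, 0.7]
gripper_width: 0.044
gripper_force: 0.0
```

Call:
play_rows:
  targets:
    - {"x": 0, "y": 0, "z": 0, "roll": 0.07, "claw": -1}
    - {"x": 0, "y": 0, "z": 0, "roll": 0.14, "claw": -1}
    - {"x": 0, "y": 0, "z": 0, "roll": 0.21, "claw": -1}
    - {"x": 0, "y": 0, "z": 0, "roll": 0.21, "claw": -1}
    - {"x": 0, "y": 0, "z": 0, "roll": 0.21, "claw": -1}

```text
t: 1.28
ee_pos: [0.5124, 0.135, 0.3553]
tcp_rot: [[0.91, 0.414, -0.0], [0.414, -0.91, -0.0], [-0.0, -0.0, -1.0]]
wrist_force: [0.9, 0.4, -0.5]
gripper_width: 0.0108
gripper_force: 0.0
```

```bash
python3 - <<'E'
from cell import r
import cv2,numpy as np
np.set_printoptions(precision=4,suppress=True)
s=r.sense();print(s['t'],s['ee_pos'],s['tcp_rot'],s['wrist_force'],s['gripper_width'])
f=r.grab_frame('wrist');w=f['frame'][:,:,::-1];cv2.imwrite('pics/w2.png',cv2.resize(w,None,fx=1.4,fy=1.4,interpolation=cv2.INTER_CUBIC))
np.savez('w2.npz',K=f['camera_matrix'],k=f['k1'],C=f['tool_from_camera'],p=s['ee_pos'],R=s['tcp_rot'])
E
```

```text
1.2833 [0.5124 0.135  0.3553] [[ 0.9103  0.4141 -0.0004]
 [ 0.4141 -0.9103 -0.0001]
 [-0.0004 -0.0001 -1.    ]] [ 0.9138  0.4328 -0.5359] 0.01078017959814225
```

View pics/w2.png

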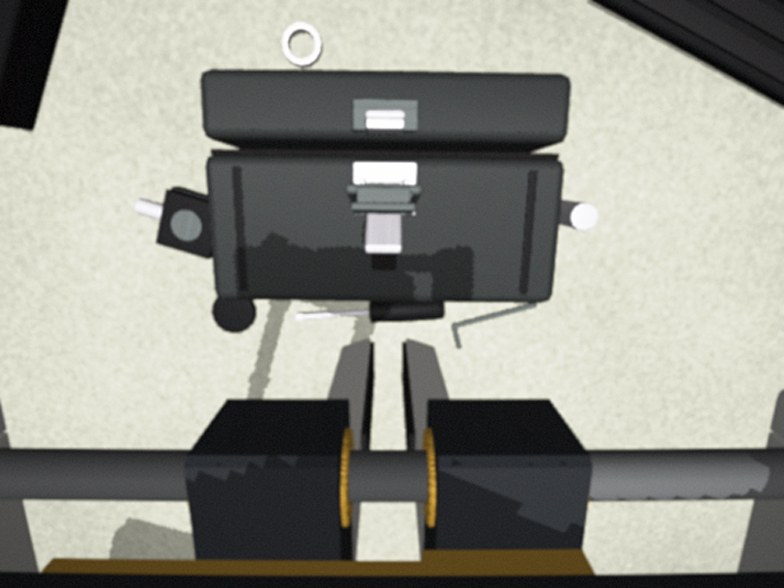

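The wrist view is squared up with the case: lever tip edge at (383,250), loop tab at (383,195), keeper at (385,118) and near body edge at v≈299.

```bash
python3 - <<'E'
from h import *
np.set_printoptions(precision=1,suppress=True)
d=np.load('w2.npz')
def tool(p,z):
    q=cv2.undistortPoints(np.array([[p]],float)/1.4,d['K'],np.array([d['k'],0,0,0.]))[0,0]
    v=d['C'][:3,:3]@[q[0],q[1],1];o=d['C'][:3,3];zt=d['p'][2]-z
    return (o+v*(zt-o[2])/v[2])[:2]*1e3
for n,p,z in [('body nearL',(216,299),.155),('body nearR',(552,299),.155),('farL',(208,155),.16),('farR',(562,155),.16),('levertip z.215',(383,250),.215),('levertip z.23',(383,250),.23),('tab .26',(383,190),.26),('keeper',(385,118),.185),('plate nearedge',(385,185),.163),('plate faredge',(385,162),.163),('lid far',(385,72),.155),('ring',(301,45),.012),('keeperplate near',(385,130),.163)]:print(n,tool(p,z))
E
```

```text
body nearL [ -20.1 -131.8]
body nearR [-20.  124.7]
farL [  85.4 -126.7]
farR [ 85.4 121.4]
levertip z.215 [26.6 -3.6]
levertip z.23 [28.8 -3.5]
tab .26 [64.  -3.1]
keeper [106.9  -2.5]
plate nearedge [64.7 -2.6]
plate faredge [80.3 -2.6]
lid far [140.   -2.6]
ring [191.7 -82.9]
keeperplate near [101.5  -2.6]
```

Call:
play_rows:
  targets:
    - {"x": 0, "y": 0.08, "z": 0.12, "roll": 0, "claw": -1}
    - {"x": 0, "y": 0.17, "z": 0.26, "roll": 0, "claw": -1}
    - {"x": 0, "y": 0.17, "z": 0.42, "roll": 0, "claw": -1}
    - {"x": 0, "y": 0.17, "z": 0.54, "roll": 0, "claw": -1}
    - {"x": 0, "y": 0.17, "z": 0.6, "roll": 0, "claw": -1}
    - {"x": 0, "y": 0.17, "z": 0.6, "roll": 0, "claw": -1}

```text
t: 1.83
ee_pos: [0.5273, 0.0957, 0.2013]
tcp_rot: [[0.911, 0.412, -0.009], [0.412, -0.911, -0.0], [-0.008, -0.003, -1.0]]
wrist_force: [0.0, -0.0, 0.4]
gripper_width: 0.0005
gripper_force: 0.0
```

Call:
play_rows:
  targets:
    - {"x": 0, "y": 0, "z": 0.005, "roll": 0, "claw": -1}
    - {"x": 0, "y": 0, "z": 0.01, "roll": 0, "claw": -1}
    - {"x": 0, "y": 0, "z": 0.015, "roll": 0, "claw": -1}
    - {"x": 0, "y": 0, "z": 0.02, "roll": 0, "claw": -1}
    - {"x": 0, "y": 0, "z": 0.025, "roll": 0, "claw": -1}
    - {"x": 0, "y": 0, "z": 0.03, "roll": 0, "claw": -1}

```text
t: 2.33
ee_pos: [0.5304, 0.0964, 0.1986]
tcp_rot: [[0.911, 0.412, 0.002], [0.412, -0.911, 0.0], [0.001, 0.001, -1.0]]
wrist_force: [0.7, -0.0, 0.4]
gripper_width: 0.0007
gripper_force: 0.0
```

Call:
play_rows:
  targets:
    - {"x": 0, "y": 0, "z": 0.005, "roll": 0, "claw": -1}
    - {"x": 0, "y": 0, "z": 0.01, "roll": 0, "claw": -1}
    - {"x": 0, "y": 0, "z": 0.015, "roll": 0, "claw": -1}
    - {"x": 0, "y": 0, "z": 0.02, "roll": 0, "claw": -1}

```text
t: 2.67
ee_pos: [0.53, 0.0963, 0.1929]
tcp_rot: [[0.911, 0.412, 0.0], [0.412, -0.911, 0.0], [0.0, 0.0, -1.0]]
wrist_force: [-0.2, -0.0, 0.0]
gripper_width: 0.0002
gripper_force: 0.0
```

Call:
play_rows:
  targets:
    - {"x": 0, "y": 0, "z": 0.005, "roll": 0, "claw": -1}
    - {"x": 0, "y": 0, "z": 0.01, "roll": 0, "claw": -1}
    - {"x": 0, "y": 0, "z": 0.015, "roll": 0, "claw": -1}

```text
t: 2.92
ee_pos: [0.53, 0.0963, 0.1891]
tcp_rot: [[0.911, 0.412, 0.0], [0.412, -0.911, 0.0], [0.0, -0.0, -1.0]]
wrist_force: [-0.1, -0.2, -0.2]
gripper_width: 0.0005
gripper_force: 0.0
```

Call:
play_rows:
  targets:
    - {"x": 0, "y": 0, "z": 0.005, "roll": 0, "claw": -1}
    - {"x": 0, "y": 0, "z": 0.01, "roll": 0, "claw": -1}

```text
t: 3.08
ee_pos: [0.5301, 0.0963, 0.1866]
tcp_rot: [[0.911, 0.412, 0.0], [0.412, -0.911, -0.0], [0.0, 0.0, -1.0]]
wrist_force: [0.1, 0.0, 1.4]
gripper_width: 0.0005
gripper_force: 0.0
```

Call:
play_rows:
  targets:
    - {"x": 0, "y": 0, "z": 0.004, "roll": 0, "claw": -1}

```text
t: 3.17
ee_pos: [0.53, 0.0962, 0.1856]
tcp_rot: [[0.911, 0.412, -0.0], [0.412, -0.911, -0.0], [-0.0, 0.0, -1.0]]
wrist_force: [0.0, 0.6, 0.2]
gripper_width: 0.0005
gripper_force: 0.0
```

Call:
play_rows:
  targets:
    - {"x": 0, "y": 0, "z": 0.004, "roll": 0, "claw": -1}

```text
t: 3.25
ee_pos: [0.53, 0.0962, 0.1846]
tcp_rot: [[0.911, 0.412, 0.0], [0.412, -0.911, -0.0], [0.0, 0.0, -1.0]]
wrist_force: [-0.1, -0.4, 0.2]
gripper_width: 0.0003
gripper_force: 0.0
```

Call:
play_rows:
  targets:
    - {"x": 0, "y": 0, "z": 0.0, "roll": 0, "claw": -1}

```text
t: 3.33
ee_pos: [0.5299, 0.0963, 0.1845]
tcp_rot: [[0.911, 0.412, -0.0], [0.412, -0.911, -0.0], [-0.0, -0.0, -1.0]]
wrist_force: [-0.5, -0.0, -0.5]
gripper_width: 0.0007
gripper_force: 0.0
```

Fingertip is at 0.1595 with no contact yet.

Call:
play_rows:
  targets:
    - {"x": 0, "y": 0, "z": 0.004, "roll": 0, "claw": -1}
    - {"x": 0, "y": 0, "z": 0.008, "roll": 0, "claw": -1}

```text
t: 3.5
ee_pos: [0.5301, 0.0963, 0.1832]
tcp_rot: [[0.911, 0.412, 0.001], [0.412, -0.911, 0.0], [0.001, 0.0, -1.0]]
wrist_force: [-1.3, -0.5, 9.3]
gripper_width: 0.0004
gripper_force: 4.3
```

Call:
play_rows:
  targets:
    - {"x": 0, "y": 0, "z": 0.004, "roll": 0, "claw": -1}
    - {"x": 0, "y": 0, "z": 0.004, "roll": 0, "claw": -1}

```text
t: 3.67
ee_pos: [0.5302, 0.0962, 0.1832]
tcp_rot: [[0.911, 0.412, 0.001], [0.412, -0.911, -0.0], [0.001, 0.001, -1.0]]
wrist_force: [-2.5, 1.0, 7.7]
gripper_width: 0.0004
gripper_force: 3.9
```

Call:
play_rows:
  targets:
    - {"x": 0, "y": 0, "z": 0.004, "roll": 0, "claw": -1}
    - {"x": 0, "y": 0, "z": 0.004, "roll": 0, "claw": -1}

```text
t: 3.83
ee_pos: [0.5302, 0.0963, 0.1832]
tcp_rot: [[0.911, 0.412, 0.002], [0.412, -0.911, 0.0], [0.002, 0.001, -1.0]]
wrist_force: [-3.5, -0.5, 12.3]
gripper_width: 0.0004
gripper_force: 6.3
```

Call:
play_rows:
  targets:
    - {"x": 0, "y": 0, "z": -0.11, "roll": 0, "claw": -1}
    - {"x": 0, "y": 0, "z": -0.217, "roll": 0, "claw": -1}
    - {"x": 0, "y": -0.09, "z": -0.217, "roll": 0, "claw": -1}
    - {"x": 0, "y": -0.182, "z": -0.217, "roll": 0, "claw": -1}
    - {"x": 0.02, "y": -0.182, "z": -0.217, "roll": 0, "claw": -1}
    - {"x": 0.04, "y": -0.182, "z": -0.217, "roll": 0, "claw": -1}
    - {"x": 0.045, "y": -0.182, "z": -0.217, "roll": 0, "claw": -1}
    - {"x": 0.045, "y": -0.182, "z": -0.217, "roll": 0, "claw": -1}

```text
t: 4.5
ee_pos: [0.5224, 0.1419, 0.2346]
tcp_rot: [[0.912, 0.411, 0.0], [0.411, -0.912, -0.001], [-0.0, 0.001, -1.0]]
wrist_force: [0.4, -0.6, 0.0]
gripper_width: 0.0003
gripper_force: 0.0
```

Call:
play_rows:
  targets:
    - {"x": 0.008, "y": 0, "z": 0, "roll": 0, "claw": -1}
    - {"x": 0.016, "y": 0, "z": 0, "roll": 0, "claw": -1}
    - {"x": 0.024, "y": 0, "z": 0, "roll": 0, "claw": -1}
    - {"x": 0.032, "y": 0, "z": 0, "roll": 0, "claw": -1}

```text
t: 4.83
ee_pos: [0.5267, 0.1441, 0.2346]
tcp_rot: [[0.912, 0.411, -0.006], [0.411, -0.912, -0.003], [-0.006, 0.0, -1.0]]
wrist_force: [-6.5, -4.9, 3.6]
gripper_width: 0.0008
gripper_force: 4.3
```

Call:
play_rows:
  targets:
    - {"x": 0.008, "y": 0, "z": 0, "roll": 0, "claw": -1}
    - {"x": 0.016, "y": 0, "z": 0, "roll": 0, "claw": -1}
    - {"x": 0.024, "y": 0, "z": 0, "roll": 0, "claw": -1}
    - {"x": 0.032, "y": 0, "z": 0, "roll": 0, "claw": -1}

```text
t: 5.17
ee_pos: [0.5322, 0.1469, 0.2355]
tcp_rot: [[0.911, 0.411, -0.008], [0.411, -0.911, -0.004], [-0.009, 0.001, -1.0]]
wrist_force: [-8.7, -4.2, 8.8]
gripper_width: 0.0006
gripper_force: 4.8
```

Call:
play_rows:
  targets:
    - {"x": 0.008, "y": 0, "z": 0, "roll": 0, "claw": -1}
    - {"x": 0.016, "y": 0, "z": 0, "roll": 0, "claw": -1}
    - {"x": 0.024, "y": 0, "z": 0, "roll": 0, "claw": -1}
    - {"x": 0.032, "y": 0, "z": 0, "roll": 0, "claw": -1}

```text
t: 5.5
ee_pos: [0.5412, 0.1511, 0.2354]
tcp_rot: [[0.911, 0.411, -0.005], [0.411, -0.911, -0.002], [-0.005, 0.0, -1.0]]
wrist_force: [-6.4, -3.0, 5.4]
gripper_width: 0.0005
gripper_force: 3.1
```

Call:
play_rows:
  targets:
    - {"x": 0.008, "y": 0, "z": 0, "roll": 0, "claw": -1}
    - {"x": 0.016, "y": 0, "z": 0, "roll": 0, "claw": -1}
    - {"x": 0.024, "y": 0, "z": 0, "roll": 0, "claw": -1}
    - {"x": 0.032, "y": 0, "z": 0, "roll": 0, "claw": -1}

```text
t: 5.83
ee_pos: [0.5491, 0.1546, 0.2353]
tcp_rot: [[0.911, 0.411, -0.003], [0.411, -0.912, -0.002], [-0.004, 0.0, -1.0]]
wrist_force: [-3.6, -2.3, 3.7]
gripper_width: 0.0002
gripper_force: 2.5
```

Call:
play_rows:
  targets:
    - {"x": 0.008, "y": 0, "z": 0, "roll": 0, "claw": -1}
    - {"x": 0.016, "y": 0, "z": 0, "roll": 0, "claw": -1}
    - {"x": 0.024, "y": 0, "z": 0, "roll": 0, "claw": -1}
    - {"x": 0.032, "y": 0, "z": 0, "roll": 0, "claw": -1}

```text
t: 6.17
ee_pos: [0.5577, 0.1585, 0.2351]
tcp_rot: [[0.911, 0.411, -0.001], [0.411, -0.911, -0.001], [-0.001, 0.0, -1.0]]
wrist_force: [-6.3, -3.1, 5.5]
gripper_width: 0.0005
gripper_force: 3.1
```

Call:
play_rows:
  targets:
    - {"x": 0.008, "y": 0, "z": 0, "roll": 0, "claw": -1}
    - {"x": 0.016, "y": 0, "z": 0, "roll": 0, "claw": -1}
    - {"x": 0.024, "y": 0, "z": 0, "roll": 0, "claw": -1}

```text
t: 6.42
ee_pos: [0.5626, 0.1607, 0.235]
tcp_rot: [[0.911, 0.412, -0.002], [0.412, -0.911, -0.001], [-0.003, 0.0, -1.0]]
wrist_force: [-5.1, -2.9, 4.4]
gripper_width: 0.0006
gripper_force: 3.3
```

Call:
play_rows:
  targets:
    - {"x": 0.006, "y": 0, "z": 0, "roll": 0, "claw": -1}
    - {"x": 0.012, "y": 0, "z": 0, "roll": 0, "claw": -1}

```text
t: 6.58
ee_pos: [0.5653, 0.1619, 0.2347]
tcp_rot: [[0.911, 0.412, -0.003], [0.412, -0.911, -0.002], [-0.003, 0.0, -1.0]]
wrist_force: [-5.5, -2.3, 3.0]
gripper_width: 0.0005
gripper_force: 3.2
```

Call:
play_rows:
  targets:
    - {"x": 0.005, "y": 0, "z": 0, "roll": 0, "claw": -1}
    - {"x": 0.01, "y": 0, "z": 0, "roll": 0, "claw": -1}

```text
t: 6.75
ee_pos: [0.5674, 0.1628, 0.2344]
tcp_rot: [[0.911, 0.412, -0.003], [0.412, -0.911, -0.002], [-0.004, 0.0, -1.0]]
wrist_force: [-5.5, -2.9, 1.5]
gripper_width: 0.0002
gripper_force: 3.2
```

Call:
play_rows:
  targets:
    - {"x": 0.004, "y": 0, "z": 0, "roll": 0, "claw": -1}
    - {"x": 0.006, "y": 0, "z": 0, "roll": 0, "claw": -1}

```text
t: 6.92
ee_pos: [0.5676, 0.163, 0.2343]
tcp_rot: [[0.911, 0.412, -0.006], [0.412, -0.911, -0.003], [-0.007, 0.0, -1.0]]
wrist_force: [-7.3, -4.2, 4.3]
gripper_width: 0.0
gripper_force: 4.8
```

Call:
play_rows:
  targets:
    - {"x": 0.004, "y": 0, "z": 0, "roll": 0, "claw": -1}
    - {"x": 0.006, "y": 0, "z": 0, "roll": 0, "claw": -1}

```text
t: 7.08
ee_pos: [0.5679, 0.1631, 0.2343]
tcp_rot: [[0.911, 0.412, -0.008], [0.412, -0.911, -0.004], [-0.009, 0.0, -1.0]]
wrist_force: [-9.1, -5.4, 5.5]
gripper_width: 0.0002
gripper_force: 6.2
```

```bash
python3 - <<'E'
from h import *
np.set_printoptions(precision=1,suppress=True)
O=np.array([.5676,.1633,0]);ex=np.array([.9115,.4115,0]);ey=np.array([-.4115,.9115,0])
K,k,T=CAM['side']
for n,p in[('lever tip',(248.9,161.7)),('tab',(254.3,144.3))]:
    a,b=hit('side',p,0),hit('side',p,.3);s=-(a-O)@ey/((b-a)@ey);P=a+s*(b-a);print(n,(P-O)@ex*1e3,(P[2]-.158)*1e3)
for q in(.9,.97,1.05):
  print(q,-62*np.cos(q),14+62*np.sin(q))
  for b in(.55,.65,.75,.85):
    a=q+b;u=np.array([-np.cos(a),np.sin(a)]);m=np.array([-u[1],u[0]]);print('  ',b,np.array([-10*np.cos(q-.35),14+10*np.sin(q-.35)])+65*u+14.5*m)
for b in(.55,.65,.75,.85,1,1.15,1.3,1.45,1.57):
    a=1.85+b;u=np.array([-np.cos(a),np.sin(a)]);m=np.array([-u[1],u[0]]);print(b,np.array([-.7,24])+65*u+14.5*m)
E
```

```text
lever tip -34.38716742117612 65.59759509948768
tab -6.864061851644596 86.9968984290035
0.9 -38.53981803278119 62.56626839690397
   0.55 [-30.8  82. ]
   0.65 [-24.4  83.9]
   0.75 [-17.8  85.2]
   0.85 [-11.2  85.8]
0.97 -35.04857093194197 65.1429142269839
   0.55 [-25.9  84. ]
   0.65 [-19.4  85.4]
   0.75 [-12.8  86.2]
   0.85 [-6.2 86.4]
1.05 -30.84940496928707 67.78023998682906
   0.55 [-20.2  85.8]
   0.65 [-13.7  86.8]
   0.75 [-7. 87.]
   0.85 [-0.4 86.6]
0.55 [37.4 78.6]
0.65 [42.7 74.5]
0.75 [47.5 69.9]
0.85 [51.9 64.9]
1 [57.4 56.6]
1.15 [61.6 47.5]
1.3 [64.4 38. ]
1.45 [65.8 28.1]
1.57 [65.8 20.1]
```

Call:
play_rows:
  targets:
    - {"x": -0.02, "y": 0, "z": 0, "roll": 0, "claw": -1}
    - {"x": -0.06, "y": 0, "z": -0.1, "roll": 0, "claw": -1}
    - {"x": -0.06, "y": 0, "z": -0.25, "roll": 0, "claw": -1}
    - {"x": -0.06, "y": 0, "z": -0.36, "roll": 0, "claw": -1}

```text
t: 7.42
ee_pos: [0.5589, 0.1593, 0.3267]
tcp_rot: [[0.911, 0.412, 0.004], [0.412, -0.911, 0.002], [0.004, -0.0, -1.0]]
wrist_force: [0.5, 0.5, -0.0]
gripper_width: 0.0006
gripper_force: 0.0
```

Call:
play_rows:
  targets:
    - {"x": 0.09, "y": 0, "z": 0, "roll": 0, "claw": -1}
    - {"x": 0.18, "y": 0, "z": 0, "roll": 0, "claw": -1}
    - {"x": 0.266, "y": 0, "z": 0.04, "roll": 0, "claw": -1}
    - {"x": 0.266, "y": 0, "z": 0.12, "roll": 0, "claw": -1}
    - {"x": 0.266, "y": 0, "z": 0.2, "roll": 0, "claw": -1}
    - {"x": 0.266, "y": 0, "z": 0.235, "roll": 0, "claw": -1}
    - {"x": 0.266, "y": 0, "z": 0.235, "roll": 0, "claw": -1}

```text
t: 8.0
ee_pos: [0.6179, 0.1863, 0.2633]
tcp_rot: [[0.911, 0.412, -0.003], [0.412, -0.911, 0.0], [-0.003, -0.001, -1.0]]
wrist_force: [0.2, -0.0, 0.7]
gripper_width: 0.0003
gripper_force: 0.0
```

Call:
play_rows:
  targets:
    - {"x": 0, "y": 0, "z": 0.01, "roll": 0, "claw": -1}
    - {"x": 0, "y": 0, "z": 0.02, "roll": 0, "claw": -1}
    - {"x": 0, "y": 0, "z": 0.03, "roll": 0, "claw": -1}
    - {"x": 0, "y": 0, "z": 0.04, "roll": 0, "claw": -1}

```text
t: 8.33
ee_pos: [0.6187, 0.1861, 0.2572]
tcp_rot: [[0.911, 0.411, 0.002], [0.411, -0.911, 0.001], [0.002, 0.001, -1.0]]
wrist_force: [0.1, 0.1, 0.5]
gripper_width: 0.0002
gripper_force: 0.0
```

Call:
play_rows:
  targets:
    - {"x": 0, "y": 0, "z": 0.01, "roll": 0, "claw": -1}
    - {"x": 0, "y": 0, "z": 0.02, "roll": 0, "claw": -1}
    - {"x": 0, "y": 0, "z": 0.03, "roll": 0, "claw": -1}

```text
t: 8.58
ee_pos: [0.6185, 0.1861, 0.249]
tcp_rot: [[0.911, 0.411, 0.001], [0.411, -0.911, 0.0], [0.001, 0.0, -1.0]]
wrist_force: [0.0, 0.4, -0.2]
gripper_width: 0.0003
gripper_force: 0.3
```

Call:
play_rows:
  targets:
    - {"x": 0.003, "y": 0, "z": 0.01, "roll": 0, "claw": -1}
    - {"x": 0.006, "y": 0, "z": 0.02, "roll": 0, "claw": -1}
    - {"x": 0.009, "y": 0, "z": 0.03, "roll": 0, "claw": -1}

```text
t: 8.83
ee_pos: [0.6202, 0.1869, 0.2409]
tcp_rot: [[0.911, 0.412, -0.0], [0.412, -0.911, -0.0], [-0.0, 0.0, -1.0]]
wrist_force: [-0.2, 0.2, -0.1]
gripper_width: 0.0008
gripper_force: 0.1
```

Call:
play_rows:
  targets:
    - {"x": 0.003, "y": 0, "z": 0.01, "roll": 0, "claw": -1}
    - {"x": 0.006, "y": 0, "z": 0.02, "roll": 0, "claw": -1}
    - {"x": 0.009, "y": 0, "z": 0.03, "roll": 0, "claw": -1}

```text
t: 9.08
ee_pos: [0.6222, 0.1878, 0.2333]
tcp_rot: [[0.911, 0.411, -0.0], [0.411, -0.911, -0.0], [-0.0, -0.0, -1.0]]
wrist_force: [0.4, 0.0, 1.1]
gripper_width: -0.0001
gripper_force: 0.1
```

```bash
python3 - <<'E'
from cell import r
import cv2
g=r.grab_frame('side')['frame'][:,:,::-1];cv2.imwrite('pics/s2.png',cv2.resize(g[120:210,205:325],None,fx=6,fy=6,interpolation=cv2.INTER_CUBIC))
E
```

```text
(no output)
```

View pics/s2.png

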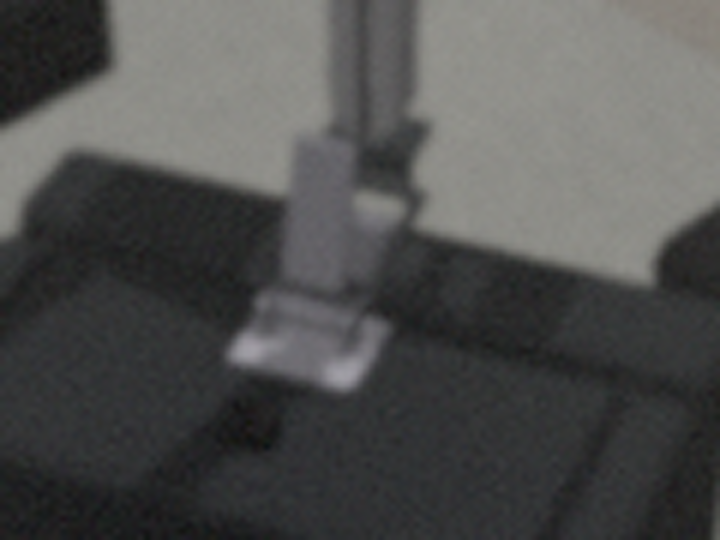

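The side view shows the lever upright at the lid side (290-350, 130-290) and the fingertips just above the tab at about (390,140). I'll carry on down.

Call:
play_rows:
  targets:
    - {"x": 0.004, "y": 0, "z": 0.008, "roll": 0, "claw": -1}
    - {"x": 0.008, "y": 0, "z": 0.016, "roll": 0, "claw": -1}
    - {"x": 0.012, "y": 0, "z": 0.024, "roll": 0, "claw": -1}

```text
t: 9.38
ee_pos: [0.625, 0.1891, 0.2275]
tcp_rot: [[0.911, 0.412, -0.0], [0.412, -0.911, -0.0], [-0.0, 0.0, -1.0]]
wrist_force: [-0.6, 0.3, 0.2]
gripper_width: 0.0005
gripper_force: 0.1
```

Call:
play_rows:
  targets:
    - {"x": 0.003, "y": 0, "z": 0.008, "roll": 0, "claw": -1}
    - {"x": 0.006, "y": 0, "z": 0.016, "roll": 0, "claw": -1}
    - {"x": 0.009, "y": 0, "z": 0.024, "roll": 0, "claw": -1}

```text
t: 9.63
ee_pos: [0.6267, 0.1898, 0.2223]
tcp_rot: [[0.911, 0.412, -0.0], [0.412, -0.911, -0.0], [-0.0, 0.0, -1.0]]
wrist_force: [-3.2, -1.7, 10.3]
gripper_width: 0.0005
gripper_force: 5.0
```

Call:
play_rows:
  targets:
    - {"x": 0.003, "y": 0, "z": 0.006, "roll": 0, "claw": -1}
    - {"x": 0.006, "y": 0, "z": 0.012, "roll": 0, "claw": -1}

```text
t: 9.8
ee_pos: [0.6272, 0.1901, 0.2206]
tcp_rot: [[0.911, 0.412, -0.001], [0.412, -0.911, -0.001], [-0.001, 0.001, -1.0]]
wrist_force: [-5.7, -1.8, 9.2]
gripper_width: 0.0003
gripper_force: 4.8
```

Call:
play_rows:
  targets:
    - {"x": 0.0, "y": 0, "z": 0.004, "roll": 0, "claw": -1}
    - {"x": 0.0, "y": 0, "z": 0.008, "roll": 0, "claw": -1}

```text
t: 9.97
ee_pos: [0.6276, 0.1902, 0.2184]
tcp_rot: [[0.911, 0.412, -0.0], [0.412, -0.911, -0.001], [-0.0, 0.001, -1.0]]
wrist_force: [-2.6, -0.7, 6.6]
gripper_width: 0.0002
gripper_force: 3.1
```

Call:
play_rows:
  targets:
    - {"x": 0.0, "y": 0, "z": 0.003, "roll": 0, "claw": -1}

```text
t: 10.05
ee_pos: [0.6278, 0.1903, 0.2173]
tcp_rot: [[0.911, 0.412, 0.0], [0.412, -0.911, -0.001], [-0.0, 0.0, -1.0]]
wrist_force: [-2.4, -0.1, 4.5]
gripper_width: 0.0005
gripper_force: 2.1
```

Call:
play_rows:
  targets:
    - {"x": 0.0, "y": 0, "z": 0.005, "roll": 0, "claw": -1}
    - {"x": 0.0, "y": 0, "z": 0.01, "roll": 0, "claw": -1}

```text
t: 10.22
ee_pos: [0.6285, 0.1907, 0.2136]
tcp_rot: [[0.911, 0.412, 0.001], [0.412, -0.911, 0.0], [0.001, 0.0, -1.0]]
wrist_force: [0.5, -0.4, 0.2]
gripper_width: 0.0005
gripper_force: 0.0
```

Call:
play_rows:
  targets:
    - {"x": 0.0, "y": 0, "z": 0.005, "roll": 0, "claw": -1}
    - {"x": 0.0, "y": 0, "z": 0.01, "roll": 0, "claw": -1}

```text
t: 10.38
ee_pos: [0.6286, 0.1907, 0.2104]
tcp_rot: [[0.911, 0.412, 0.0], [0.412, -0.911, 0.0], [0.0, -0.0, -1.0]]
wrist_force: [0.2, -0.0, 0.4]
gripper_width: 0.0002
gripper_force: 0.1
```

Call:
play_rows:
  targets:
    - {"x": 0.0, "y": 0, "z": 0.005, "roll": 0, "claw": -1}
    - {"x": 0.0, "y": 0, "z": 0.008, "roll": 0, "claw": -1}

```text
t: 10.55
ee_pos: [0.6286, 0.1907, 0.2085]
tcp_rot: [[0.911, 0.412, -0.0], [0.412, -0.911, 0.0], [-0.0, -0.0, -1.0]]
wrist_force: [-0.2, 0.7, 0.8]
gripper_width: 0.0005
gripper_force: 0.1
```

Force dropped, so it clicked. I'll keep pressing gently to the seat.

Call:
play_rows:
  targets:
    - {"x": 0.0, "y": 0, "z": 0.004, "roll": 0, "claw": -1}
    - {"x": 0.0, "y": 0, "z": 0.008, "roll": 0, "claw": -1}

```text
t: 10.72
ee_pos: [0.6285, 0.1906, 0.2068]
tcp_rot: [[0.911, 0.412, 0.0], [0.412, -0.911, 0.0], [0.0, -0.0, -1.0]]
wrist_force: [0.7, 0.3, 0.6]
gripper_width: 0.0005
gripper_force: 0.1
```

Call:
play_rows:
  targets:
    - {"x": 0.0, "y": 0, "z": 0.004, "roll": 0, "claw": -1}
    - {"x": 0.0, "y": 0, "z": 0.008, "roll": 0, "claw": -1}

```text
t: 10.88
ee_pos: [0.6286, 0.1906, 0.2051]
tcp_rot: [[0.911, 0.412, 0.001], [0.412, -0.911, 0.0], [0.001, 0.0, -1.0]]
wrist_force: [0.3, -0.2, 4.0]
gripper_width: 0.0004
gripper_force: 2.1
```

Call:
play_rows:
  targets:
    - {"x": 0.0, "y": 0, "z": 0.003, "roll": 0, "claw": -1}
    - {"x": 0.0, "y": 0, "z": 0.003, "roll": 0, "claw": -1}

```text
t: 11.05
ee_pos: [0.6286, 0.1907, 0.2051]
tcp_rot: [[0.911, 0.412, 0.001], [0.412, -0.911, 0.0], [0.001, 0.0, -1.0]]
wrist_force: [-0.3, -0.2, 4.5]
gripper_width: 0.0004
gripper_force: 1.8
```

Call:
play_rows:
  targets:
    - {"x": 0.0, "y": 0, "z": 0.004, "roll": 0, "claw": -1}
    - {"x": 0.0, "y": 0, "z": 0.006, "roll": 0, "claw": -1}
    - {"x": 0.0, "y": 0, "z": 0.006, "roll": 0, "claw": -1}
    - {"x": 0.0, "y": 0, "z": 0.006, "roll": 0, "claw": -1}

```text
t: 11.38
ee_pos: [0.6286, 0.1907, 0.2048]
tcp_rot: [[0.911, 0.412, 0.002], [0.412, -0.911, 0.0], [0.002, 0.001, -1.0]]
wrist_force: [-2.0, 0.2, 8.7]
gripper_width: 0.0004
gripper_force: 4.2
```

Call:
play_rows:
  targets:
    - {"x": 0, "y": 0, "z": -0.02, "roll": 0, "claw": -1}
    - {"x": 0, "y": 0, "z": -0.1, "roll": 0, "claw": -1}
    - {"x": 0, "y": 0, "z": -0.155, "roll": 0, "claw": -1}
    - {"x": -0.06, "y": 0, "z": -0.155, "roll": 0, "claw": -1}
    - {"x": -0.107, "y": 0, "z": -0.155, "roll": 0, "claw": -1}
    - {"x": -0.122, "y": 0, "z": -0.155, "roll": 0, "claw": -1}
    - {"x": -0.122, "y": 0, "z": -0.155, "roll": 0, "claw": -1}

```text
t: 11.97
ee_pos: [0.5998, 0.1778, 0.2414]
tcp_rot: [[0.911, 0.411, -0.001], [0.411, -0.911, -0.0], [-0.001, -0.0, -1.0]]
wrist_force: [0.3, -0.9, -0.4]
gripper_width: 0.0005
gripper_force: 0.0
```

Call:
play_rows:
  targets:
    - {"x": -0.01, "y": 0, "z": 0, "roll": 0, "claw": -1}
    - {"x": -0.02, "y": 0, "z": 0, "roll": 0, "claw": -1}
    - {"x": -0.03, "y": 0, "z": 0, "roll": 0, "claw": -1}
    - {"x": -0.035, "y": 0, "z": 0, "roll": 0, "claw": -1}

```text
t: 12.3
ee_pos: [0.5942, 0.1751, 0.2415]
tcp_rot: [[0.911, 0.411, 0.003], [0.411, -0.911, 0.001], [0.004, 0.0, -1.0]]
wrist_force: [4.1, 1.6, -1.7]
gripper_width: 0.0009
gripper_force: 2.2
```

```bash
cat > c.py <<'E'
from cell import r
import numpy as np
s=r.sense();p=np.array(s['ee_pos'])-[.5676,.1633,.158];f=np.array(s['wrist_force'])
print('t',s['t'],'corner x',(p[:2]@[.9115,.4115])*1e3-8,'tip z',p[2]*1e3-25,'F',f[:2]@[.9115,.4115],f[2])
E
python3 c.py
```

```text
t 12.3 corner x 21.08473490886605 tip z 58.45980470732373 F 4.40582420147422 -1.7483987150390936
```

Call:
play_rows:
  targets:
    - {"x": -0.008, "y": 0, "z": 0, "roll": 0, "claw": -1}
    - {"x": -0.016, "y": 0, "z": 0, "roll": 0, "claw": -1}
    - {"x": -0.024, "y": 0, "z": 0, "roll": 0, "claw": -1}

```text
t: 12.55
ee_pos: [0.5893, 0.1729, 0.2428]
tcp_rot: [[0.911, 0.412, 0.006], [0.412, -0.911, 0.002], [0.006, 0.0, -1.0]]
wrist_force: [4.5, 3.0, 3.8]
gripper_width: 0.0003
gripper_force: 2.7
```

Call:
play_rows:
  targets:
    - {"x": -0.008, "y": 0, "z": 0, "roll": 0, "claw": -1}
    - {"x": -0.016, "y": 0, "z": 0, "roll": 0, "claw": -1}
    - {"x": -0.024, "y": 0, "z": 0, "roll": 0, "claw": -1}

```text
t: 12.8
ee_pos: [0.5843, 0.1707, 0.2436]
tcp_rot: [[0.911, 0.412, 0.007], [0.412, -0.911, 0.003], [0.008, 0.001, -1.0]]
wrist_force: [4.1, 2.9, 3.8]
gripper_width: 0.0005
gripper_force: 2.7
```

Call:
play_rows:
  targets:
    - {"x": -0.008, "y": 0, "z": 0, "roll": 0, "claw": -1}
    - {"x": -0.016, "y": 0, "z": 0, "roll": 0, "claw": -1}
    - {"x": -0.024, "y": 0, "z": 0, "roll": 0, "claw": -1}

```text
t: 13.05
ee_pos: [0.5787, 0.168, 0.2435]
tcp_rot: [[0.911, 0.412, 0.007], [0.412, -0.911, 0.002], [0.008, 0.001, -1.0]]
wrist_force: [5.7, 3.2, 4.4]
gripper_width: 0.0003
gripper_force: 2.9
```

```bash
python3 c.py
```

```text
t 13.05 corner x 4.072447435998466 tip z 60.49191843760012 F 6.503795197275075 4.368257800039393
```

Call:
play_rows:
  targets:
    - {"x": -0.01, "y": 0, "z": 0, "roll": 0, "claw": -1}
    - {"x": -0.02, "y": 0, "z": 0, "roll": 0, "claw": -1}
    - {"x": -0.03, "y": 0, "z": 0, "roll": 0, "claw": -1}

```text
t: 13.3
ee_pos: [0.5725, 0.1652, 0.2434]
tcp_rot: [[0.911, 0.411, 0.008], [0.411, -0.911, 0.003], [0.009, 0.001, -1.0]]
wrist_force: [5.8, 2.5, 2.0]
gripper_width: 0.0003
gripper_force: 3.5
```

Call:
play_rows:
  targets:
    - {"x": -0.01, "y": 0, "z": 0, "roll": 0, "claw": -1}
    - {"x": -0.02, "y": 0, "z": 0, "roll": 0, "claw": -1}
    - {"x": -0.03, "y": 0, "z": 0, "roll": 0, "claw": -1}

```text
t: 13.55
ee_pos: [0.5658, 0.1623, 0.2425]
tcp_rot: [[0.911, 0.411, 0.008], [0.411, -0.911, 0.003], [0.009, 0.0, -1.0]]
wrist_force: [7.0, 4.2, -3.7]
gripper_width: 0.0005
gripper_force: 3.7
```

```bash
python3 c.py
```

```text
t 13.55 corner x -10.008052828988234 tip z 59.47649448101741 F 8.122602257775343 -3.673037634185384
```

Call:
play_rows:
  targets:
    - {"x": -0.01, "y": 0, "z": 0, "roll": 0, "claw": -1}
    - {"x": -0.02, "y": 0, "z": 0, "roll": 0, "claw": -1}
    - {"x": -0.03, "y": 0, "z": 0, "roll": 0, "claw": -1}

```text
t: 13.8
ee_pos: [0.5594, 0.1593, 0.2422]
tcp_rot: [[0.911, 0.411, 0.009], [0.411, -0.911, 0.003], [0.009, 0.0, -1.0]]
wrist_force: [9.0, 4.0, -2.4]
gripper_width: 0.0008
gripper_force: 3.7
```

Call:
play_rows:
  targets:
    - {"x": -0.008, "y": 0, "z": 0.0, "roll": 0, "claw": -1}
    - {"x": -0.016, "y": 0, "z": 0.003, "roll": 0, "claw": -1}
    - {"x": -0.024, "y": 0, "z": 0.006, "roll": 0, "claw": -1}

```text
t: 14.05
ee_pos: [0.5543, 0.1569, 0.2411]
tcp_rot: [[0.911, 0.411, 0.01], [0.411, -0.911, 0.004], [0.01, 0.001, -1.0]]
wrist_force: [7.7, 3.6, -0.1]
gripper_width: 0.0005
gripper_force: 3.6
```

```bash
python3 c.py
```

```text
t 14.05 corner x -22.786083972074927 tip z 58.13569480880453 F 8.491744631383156 -0.056958035410101804
```

Call:
play_rows:
  targets:
    - {"x": -0.009, "y": 0, "z": 0.007, "roll": 0, "claw": -1}
    - {"x": -0.017, "y": 0, "z": 0.015, "roll": 0, "claw": -1}
    - {"x": -0.026, "y": 0, "z": 0.023, "roll": 0, "claw": -1}
    - {"x": -0.034, "y": 0, "z": 0.031, "roll": 0, "claw": -1}

```text
t: 14.38
ee_pos: [0.5458, 0.1531, 0.2342]
tcp_rot: [[0.911, 0.411, 0.009], [0.411, -0.911, 0.003], [0.009, 0.001, -1.0]]
wrist_force: [6.2, 4.0, 4.2]
gripper_width: 0.0008
gripper_force: 3.7
```

```bash
python3 c.py
```

```text
t 14.3833 corner x -32.045812499780425 tip z 51.24761460833332 F 7.25406162113389 4.193033211658508
```

On track at about 8.4 N.

Call:
play_rows:
  targets:
    - {"x": -0.007, "y": 0, "z": 0.008, "roll": 0, "claw": -1}
    - {"x": -0.013, "y": 0, "z": 0.016, "roll": 0, "claw": -1}
    - {"x": -0.02, "y": 0, "z": 0.024, "roll": 0, "claw": -1}
    - {"x": -0.026, "y": 0, "z": 0.031, "roll": 0, "claw": -1}

```text
t: 14.72
ee_pos: [0.5393, 0.1503, 0.2265]
tcp_rot: [[0.911, 0.411, 0.008], [0.411, -0.911, 0.003], [0.008, 0.001, -1.0]]
wrist_force: [4.3, 2.5, 4.2]
gripper_width: 0.0004
gripper_force: 3.4
```

Call:
play_rows:
  targets:
    - {"x": -0.005, "y": 0, "z": 0.009, "roll": 0, "claw": -1}
    - {"x": -0.009, "y": 0, "z": 0.018, "roll": 0, "claw": -1}
    - {"x": -0.014, "y": 0, "z": 0.027, "roll": 0, "claw": -1}
    - {"x": -0.018, "y": 0, "z": 0.036, "roll": 0, "claw": -1}

```text
t: 15.05
ee_pos: [0.5344, 0.1481, 0.2171]
tcp_rot: [[0.911, 0.411, 0.006], [0.411, -0.911, 0.002], [0.006, 0.001, -1.0]]
wrist_force: [4.0, 2.8, 4.4]
gripper_width: 0.0002
gripper_force: 2.9
```

```bash
python3 c.py
```

```text
t 15.05 corner x -44.53858378331923 tip z 34.123804789028455 F 4.811370016613758 4.424157444305559
```

Call:
play_rows:
  targets:
    - {"x": -0.003, "y": 0, "z": 0.009, "roll": 0, "claw": -1}
    - {"x": -0.006, "y": 0, "z": 0.018, "roll": 0, "claw": -1}
    - {"x": -0.008, "y": 0, "z": 0.027, "roll": 0, "claw": -1}
    - {"x": -0.011, "y": 0, "z": 0.036, "roll": 0, "claw": -1}

```text
t: 15.38
ee_pos: [0.5306, 0.1464, 0.2067]
tcp_rot: [[0.911, 0.412, 0.002], [0.412, -0.911, 0.0], [0.002, 0.0, -1.0]]
wrist_force: [2.6, 1.5, 3.6]
gripper_width: 0.0005
gripper_force: 2.3
```

Call:
play_rows:
  targets:
    - {"x": 0, "y": 0, "z": 0.008, "roll": 0, "claw": -1}
    - {"x": -0.001, "y": 0, "z": 0.016, "roll": 0, "claw": -1}
    - {"x": -0.001, "y": 0, "z": 0.022, "roll": 0, "claw": -1}

```text
t: 15.63
ee_pos: [0.5294, 0.1458, 0.2007]
tcp_rot: [[0.911, 0.412, -0.001], [0.412, -0.911, -0.001], [-0.001, 0.0, -1.0]]
wrist_force: [2.8, 1.7, 4.5]
gripper_width: 0.0004
gripper_force: 2.2
```

```bash
python3 c.py
```

```text
t 15.6333 corner x -50.00320991172843 tip z 17.663155182675716 F 3.247611817075182 4.520473089170294
```

Call:
play_rows:
  targets:
    - {"x": 0, "y": 0, "z": 0.004, "roll": 0, "claw": -1}
    - {"x": 0, "y": 0, "z": 0.006, "roll": 0, "claw": -1}

```text
t: 15.8
ee_pos: [0.5294, 0.1458, 0.2001]
tcp_rot: [[0.911, 0.412, -0.0], [0.412, -0.911, -0.001], [-0.001, 0.0, -1.0]]
wrist_force: [0.5, 1.3, 10.6]
gripper_width: 0.0005
gripper_force: 5.3
```

Call:
play_rows:
  targets:
    - {"x": 0, "y": 0, "z": 0.004, "roll": 0, "claw": -1}
    - {"x": 0, "y": 0, "z": 0.004, "roll": 0, "claw": -1}

```text
t: 15.97
ee_pos: [0.5294, 0.1458, 0.1999]
tcp_rot: [[0.911, 0.412, 0.0], [0.412, -0.911, -0.0], [0.0, 0.001, -1.0]]
wrist_force: [0.6, 1.8, 12.0]
gripper_width: 0.0001
gripper_force: 6.0
```

Call:
play_rows:
  targets:
    - {"x": 0, "y": 0, "z": 0.004, "roll": 0, "claw": -1}
    - {"x": 0, "y": 0, "z": 0.004, "roll": 0, "claw": -1}

```text
t: 16.13
ee_pos: [0.5294, 0.1458, 0.1998]
tcp_rot: [[0.911, 0.412, 0.001], [0.412, -0.911, -0.0], [0.001, 0.001, -1.0]]
wrist_force: [-1.2, 0.4, 16.2]
gripper_width: 0.0009
gripper_force: 8.0
```

```bash
python3 c.py
```

```text
t 16.1333 corner x -49.99428216755368 tip z 16.78054202899667 F -0.9258188713649158 16.236533550801855
```

Call:
play_rows:
  targets:
    - {"x": 0, "y": 0, "z": 0, "roll": 0, "claw": -1}
    - {"x": 0, "y": 0, "z": 0, "roll": 0, "claw": -1}
    - {"x": 0, "y": 0, "z": -0.02, "roll": 0, "claw": -1}
    - {"x": 0, "y": 0, "z": -0.06, "roll": 0, "claw": -1}
    - {"x": 0, "y": 0, "z": -0.18, "roll": 0, "claw": -1}
    - {"x": 0, "y": 0, "z": -0.32, "roll": 0, "claw": -1}
    - {"x": 0, "y": 0, "z": -0.46, "roll": 0, "claw": -1}
    - {"x": 0, "y": 0, "z": -0.6, "roll": 0, "claw": -1}

```text
t: 16.8
ee_pos: [0.5276, 0.1453, 0.3478]
tcp_rot: [[0.911, 0.411, -0.006], [0.411, -0.911, -0.002], [-0.006, -0.001, -1.0]]
wrist_force: [0.0, 0.4, -0.3]
gripper_width: 0.0007
gripper_force: 0.0
```

```bash
python3 - <<'E'
from cell import r
import cv2
w=r.grab_frame('wrist')['frame'][:,:,::-1];cv2.imwrite('pics/w3.png',cv2.resize(w,None,fx=1.4,fy=1.4,interpolation=cv2.INTER_CUBIC))
g=r.grab_frame('side')['frame'][:,:,::-1];cv2.imwrite('pics/s3.png',cv2.resize(g[130:220,190:320],None,fx=6,fy=6,interpolation=cv2.INTER_CUBIC))
E
```

```text
(no output)
```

View pics/w3.png

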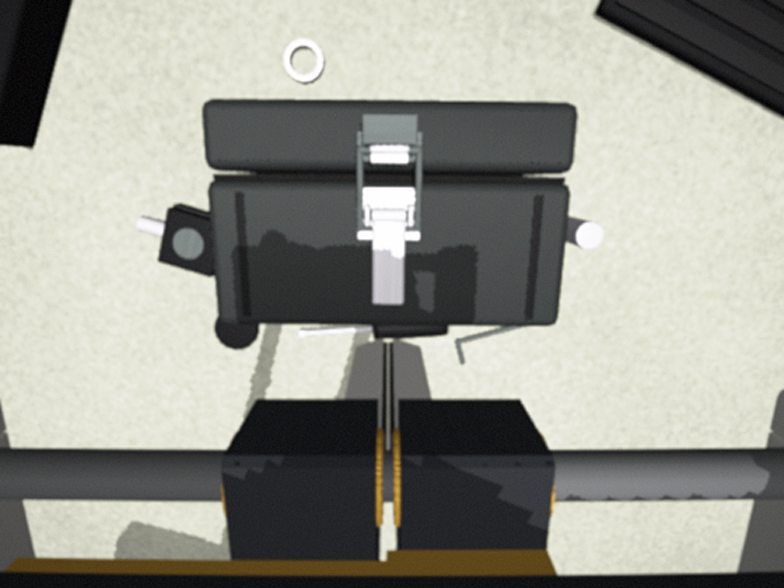

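View pics/s3.png

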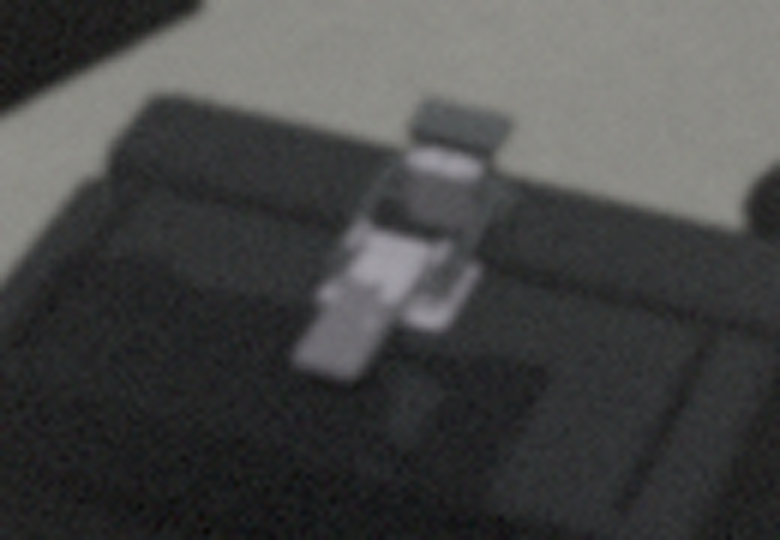

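The lever lies flat (wrist view, 388,250-300) and the loop is hooked around the keeper at (390,155). The lid gap is nearly closed and the loose parts look unmoved. I'll hand in.

Call:
play_rows:
  targets:
    - {"x": 0, "y": 0, "z": 0, "roll": 0, "claw": -1}
    - {"x": 0, "y": 0, "z": 0, "roll": 0, "claw": -1}

```text
t: 17.07
ee_pos: [0.5283, 0.1456, 0.3457]
tcp_rot: [[0.911, 0.411, -0.005], [0.411, -0.911, -0.001], [-0.005, -0.001, -1.0]]
wrist_force: [-0.5, 0.3, -0.5]
gripper_width: 0.0005
gripper_force: 0.0
```

```bash
python3 -c "
from cell import r
print(r.finish_job())"
```

```text
the job is handed in; nothing more can be done
None
```

The job is handed in at about 17 s, with no verdict returned: the last pictures show the loop hooked under the keeper, the lever flat on its bumper, the lid drawn in and the loose parts apparently where they lay; the highest force I read on the latch was about 16 N.

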